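Right a centrifuge adapter, feel for its cushion, hold it bore up

TASK

The blue centrifuge adapter has been knocked over on the bench: stand it up with its deep bore at the top (both ends look much alike, but the foot has only a shallow recess), then reach down into the bore with the fingertips and press until you feel the springy rubber cushion at the bottom give. Then pick the adapter up and finish while still holding it, bore up and level, at least 10 cm clear of the bench, for me to take. Do not drop it, and leave the bottle, tube rack, steel bucket and marker pen undisturbed.

Things in the scene. Friction and masses are not known exactly. Their poses are not given: they have to be found in the camera images.
- adapter: Blue plastic cup that lines a centrifuge bucket: octagonal prism, 56 mm across flats, 62 mm long, 0.15 to 0.25 kg, lying on a flat at the start. Origin: centre of the foot end face. +z runs along its axis from foot to bored end (up when it stands bore up); +x, +y are normal to outer flats (a flat every 45 degrees). Foot end: recess 44 mm in diameter, only 8 mm deep, hard dark floor.
- adapter_center (a point): Middle of the adapter: on its axis, 31 mm from either end; axes as the adapter's.
- bore_mouth (a point): Centre of the bored end face, on the axis in the plane of the rim, 62 mm from the foot face; axes as the adapter's. The round blind bore is 44 mm in diameter, the wall about it 6 mm, and it is 32 mm deep from the rim to a dark rubber cushion.
- cushion (a joint): Round dark rubber cushion, 42 mm in diameter, that forms the floor of the bore, 32 mm below the rim. Value: how far it is pressed in towards the foot, 0 at rest to 0.004 m; springy, 1.5 N per mm, so pressing it 2 mm takes about 3 N.
- reagent_bottle: Bystander: upright amber bottle with blue screw cap, 68 mm in diameter, 135 mm high; origin at the centre of its underside, +z up.
- bucket: Bystander: empty round steel centrifuge bucket standing open, 78 mm in diameter at the rim, 86 mm high, with two side trunnions 90 mm apart over their ends along its y; origin at the centre of its underside, +z up.
- tube_rack: Bystander: white rack 70 x 200 mm (x, y), 56 mm high, with capped tubes up to 102 mm high; origin at the centre of its underside, +z up.
- marker: Bystander: black marker pen lying on the bench, 135 mm long along its x, 13 mm thick; origin on the underside near mid-length.
There are look-alikes about, which are no part of the job. Of the things shaped like the adapter, the blue one is meant.

How it is judged:
By the outcome, as a careful person would: the job done as asked, in the order asked, and still so for the second after the job is handed in, while the arm keeps its last pose, push and grip.
It also fails if it takes over 67 s, if anything falls off the work surface, if the arm or the gripper's body presses on something with over 40 N, if the wrist force passes 120 N, or if a joint passes its speed limit or range.

ROBOT

A 6-joint arm with a two-finger parallel gripper is mounted at the origin on the work surface. World frame = base frame: x ahead of the robot, y to its left, z up, the work surface at z = 0. Lengths are in m, angles in rad, forces in N, time in s.
With the tool pointing down it reaches from about 0.4 to 0.825 m from the base axis. Payload 7 kg.
Tool frame: the origin (TCP) lies on the front face of the gripper's body, between the roots of the fingers; the fingertips stand 66 mm ahead of it and the grasp point (between the pads) lies 47 mm ahead of it; z points along the fingers, y is the line along which they close (so a half turn about z gives the same grasp; the last joint's range is limited). The gripper opens to 88 mm and grips with 3 to 60 N. Pads are 19 mm wide; open, the fingers measure 130 mm over their backs; the gripper's body (78 mm by 193 mm) begins 47 mm behind the grasp point.
Start: joints at [-0.825, 0.359, 0.012, 0, -1.224, -0.288], TCP at [0.298, -0.605, 0.292] pointing down, gripper open.
Joint ranges: [-3.07, 3.07], [-1.43, 2.12], [-1.02, 1.25], [-3.03, 1.67], [-3.05, -0], [-3.03, 3.03]. Speed limits (rad/s): [2.39, 2.39, 3.01, 3.14, 3.14, 3.14].

INTERFACE

Orientations are given as [roll, pitch, yaw] about the fixed x, y, z axes, in that order (R = Rz(yaw) Ry(pitch) Rx(roll)).
In Python, from station import arm gives the robot as it stands. The module is installed in compiled form; this text tells all that it offers.
- The arm moves only by the tool move_arm, never from a script. Its argument "increments" is a list of rows, each an object of numbers: "jaw": the gripper command: -1 is shut, 1 is fully open, values between are in proportion; "dx", "dy", "dz": the shift along the tool's x, y, z in m; "twist": the turn about the tool's z in rad. A call has 1 to 12 rows; each row shifts and turns the commanded pose from where the row before left it, along the tool's axes as they then stand; what a row does not reach is not made up. A row lasts 1/12 s, in which the tool goes at most 41.7 mm and 7.16 degrees, less where a joint would pass 70% of its speed; a pose out of reach is approached as far as the arm can. A call is refused whole if a number of a shift passes 0.0417 or a number of a turn 0.125, either way. A call with a gripper value outside its range is refused whole. The fingers move at their own pace and stop on an object; "force" is the grip in N (left out, the last holds). Time passes only in rows, so rows that do not move let the fingers close. It gives the time, the measured TCP pose, the force, the opening and the grip force at its end, in the units of the state.
- arm.get_state(): the state, without advancing time (a new reading comes with each control period).
- arm.grab_frame(name): name is "side" or "top" or "wrist"; returns the picture (480x640x3 uint8, blue, green, red); there is no depth.
- arm.camera_info(name): a dict with "K" (3x3 intrinsics, pixels), "k1" (the pictures are not rectified: a ray, as slopes to the right and down, at radius r is drawn at 1 + k1 r^2 times it, then the intrinsics apply), "extrinsics" (4x4, takes a point from camera to world coordinates). Camera axes: x right, y down, z forward; pixel columns grow to the right and rows downward; lengths in m; the calibration is good to about 2 mm. A picture is of the moment at which its call begins: read the wrist's pose just before it. camera_info takes no time and is no camera call; for the wrist camera it gives the pose at the moment of the call.
- arm.job_done(): hands the job in; it is judged then, once.
Trained networks look in the newest picture that a camera, given by its name, has taken for a name from the list of things; names that differ only in an ending like _2 or _b are one class to them, and where a whole thing is asked for, a point or a joint stands for the part that bears it (a point fixed in the world has none). Each returns a list of dicts, best first, with "score" (0 to 1); they miss things now and then, are a little off and sometimes report something else, mostly with a low value. They report only what shows in the picture. A call takes as long as a camera call. They do not tell look-alikes from the thing itself.
- arm.find_in(camera, name): "position" ([x, y, z] in m, in world coordinates, good to about 4 mm: the middle of the surface that is visible of it).
- arm.silhouettes(camera, name): "pixels" (480x640 bool, what is visible of it).
- arm.pinpoint(camera, name): "position" ([x, y, z] in m, in world coordinates, good to about 4 mm: a listed point, or the origin of a listed thing).
The state is a dict: "t": time; "q": joint angles; "qd": joint speeds; "joint_efforts": joint torques, N m; "eef_pos": TCP position; "ee_rot": TCP orientation; "force": force on the tool from outside, world axes, zero at the start; "moment": the same for the moment, N m; "width": finger opening in m; "gripper_force": force on a finger pad.
Only numpy, scipy, OpenCV 4.12 (cv2) and the standard library are available. Lean on these libraries where they do the work, as an engineer would, in place of code of your own. Each camera call takes 0.05 s, during which the arm holds its last target. There are 200 camera calls.

## Working session

There is one attempt and no reset: what is moved stays moved. The work goes in short steps, Python scripts to look and compute and a tool call to move; the robot and the scene stay as the last step left them, time stands still between calls to the robot, and variables do not carry over. Pictures are saved under pics/ and viewed, at most 13 in all, crops included, and the job is handed in when it is done.

Besides the shell and the picture viewer there is one more tool, called after "Call:" by a JSON object that holds its "api" and its "payload", one argument or row to a line. move_arm: Moves the arm, as the interface text tells. Its arguments: {"type":"object","properties":{"increments":{"type":"array"},"force":{"type":"number"}},"required":["increments"]}

```bash
mkdir -p pics
cat > h.py <<'E'
import numpy as np, cv2
from station import arm
from scipy.spatial.transform import Rotation as R
E
python3 - <<'E'
from h import *
s=arm.get_state(); print(s['t'],s['eef_pos'],s['ee_rot'],s['width'])
ims=[]
for c in ("side","top"):
    im=arm.grab_frame(c); cv2.imwrite(f"pics/{c}0.png",im)
    for n in ("adapter","adapter_center","bore_mouth","reagent_bottle","bucket","tube_rack","marker"):
        for f in (arm.find_in,arm.pinpoint):
            if n in("adapter_center","bore_mouth") and f==arm.find_in: continue
            print(c,n,f.__name__,[(np.round(d['position'],3).tolist(),round(d['score'],2)) for d in f(c,n)[:4]])
    i=arm.camera_info(c); print(i['K'],i['k1'],np.round(i['extrinsics'],3).tolist())
E
```

```text
0.0 [ 0.2981248  -0.60515452  0.29124258] [ 3.13995509e+00 -1.38404505e-04 -2.68393933e+00] 0.08726757435449588
side adapter call [([0.489, 0.141, 0.047], 0.93), ([0.58, -0.028, 0.046], 0.93), ([0.447, 0.014, 0.046], 0.58)]
side adapter call [([0.556, -0.026, 0.03], 0.73), ([0.476, 0.154, 0.027], 0.7), ([0.462, 0.031, 0.031], 0.55)]
side adapter_center call [([0.454, -0.002, 0.029], 0.92), ([0.586, -0.04, 0.028], 0.92), ([0.494, 0.124, 0.032], 0.6)]
side bore_mouth call [([0.507, 0.098, 0.027], 0.87), ([0.44, -0.024, 0.032], 0.86), ([0.61, -0.052, 0.028], 0.7)]
side reagent_bottle call [([0.556, 0.403, 0.091], 0.76)]
side reagent_bottle call [([0.56, 0.385, 0.002], 0.57)]
side bucket call [([0.79, -0.042, 0.06], 0.58)]
side bucket call [([0.791, -0.054, -0.002], 0.72)]
side tube_rack call [([0.553, -0.376, 0.054], 0.67)]
side tube_rack call [([0.555, -0.386, -0.001], 0.87)]
side marker call [([0.664, -0.03, 0.006], 0.7)]
side marker call [([0.666, -0.04, -0.002], 0.58)]
[[600.48251549   0.         306.38895709]
 [  0.         600.48251549 240.10564928]
 [  0.           0.           1
[... 676 characters left out ...]
ottle call [([0.563, 0.384, 0.004], 0.58)]
top bucket call [([0.801, -0.054, 0.049], 0.61)]
top bucket call [([0.789, -0.051, -0.001], 0.76)]
top tube_rack call [([0.55, -0.379, 0.054], 0.59)]
top tube_rack call [([0.555, -0.389, 0.0], 0.65), ([0.452, 0.002, 0.024], 0.26), ([0.443, -0.026, 0.028], 0.24)]
top marker call [([0.665, -0.032, 0.009], 0.55), ([0.797, -0.051, 0.052], 0.39)]
top marker call [([0.664, -0.036, -0.002], 0.91)]
[[462.0161029    0.         312.29124304]
 [  0.         462.0161029  239.73533987]
 [  0.           0.           1.        ]] 0.001468278481558497 [[-0.009, -0.984, 0.177, 0.445], [-1.0, 0.006, -0.015, 0.01], [0.014, -0.178, -0.984, 0.946], [0.0, 0.0, 0.0, 1.0]]
```

View pics/side0.png

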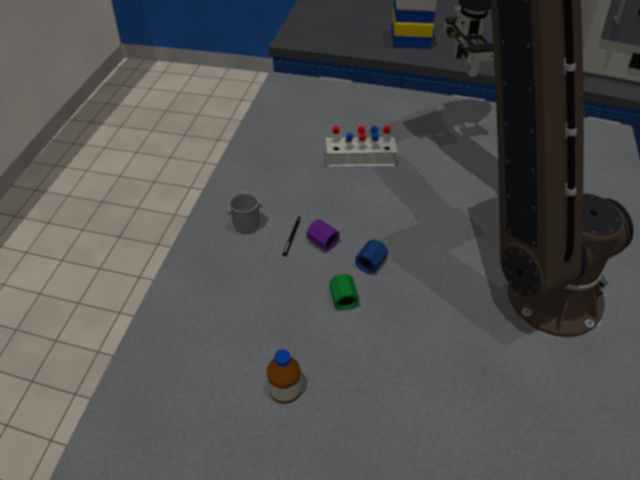

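View pics/top0.png

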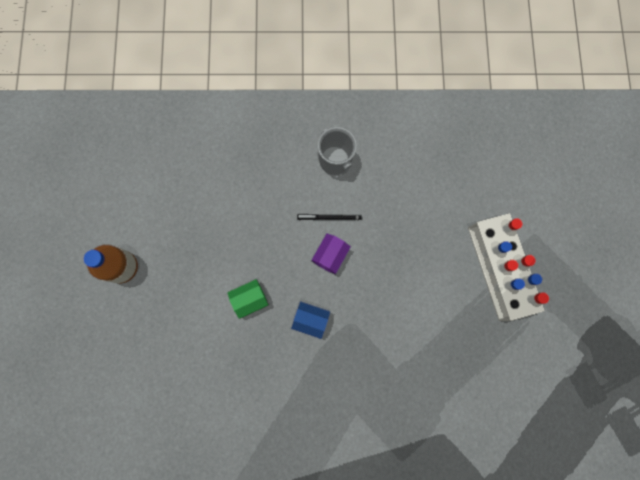

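The top view shows three octagonal prisms: blue at (311,320), green at (247,299) and purple at (331,253). In the side view they are at (371,256), (344,292) and (323,235). Only the blue one fits. The networks put its bore at the -y end, and I'll check that in an enlarged crop because its +y end is visible at side (366,264).

Run:
```python
import cv2,numpy as np
a=cv2.imread('pics/side0.png')[210:315,295:400]; b=cv2.imread('pics/top0.png')[285:350,275:345]
a=cv2.resize(a,(500,500),interpolation=cv2.INTER_CUBIC); b=cv2.resize(b,(300,279),interpolation=cv2.INTER_CUBIC)
b=cv2.copyMakeBorder(b,0,221,0,0,cv2.BORDER_CONSTANT)
cv2.imwrite('pics/crop1.png',cv2.convertScaleAbs(np.hstack([a,b]),alpha=1.6))
```

```text
(no output)
```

View pics/crop1.png

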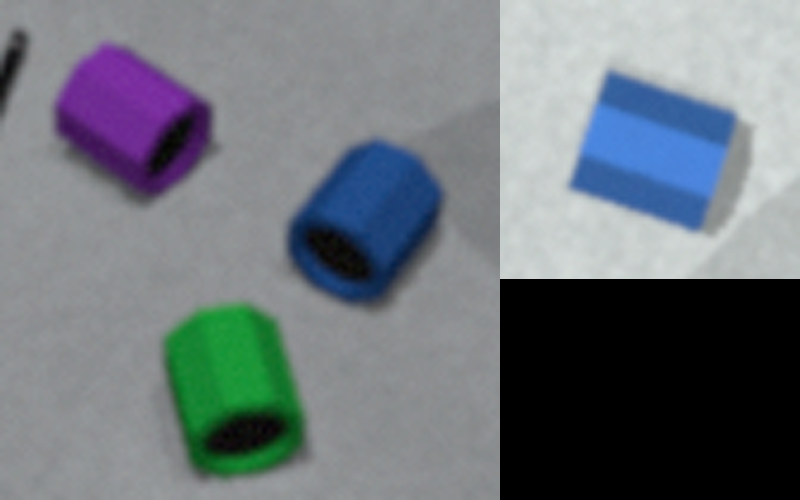

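The blue piece's +y end at crop (340,250) shows a dark floor almost filling the opening, with hardly any blue wall. That fits the shallow foot recess, so the bore faces -y. I'll check that end with the wrist camera on the way.

Call:
{"api": "move_arm", "payload": {
  "increments": [
    {"dx": -0.026, "dy": 0.031, "jaw": 1},
    {"dx": -0.026, "dy": 0.031},
    {"dx": -0.026, "dy": 0.031},
    {"dx": -0.026, "dy": 0.031},
    {"dx": -0.026, "dy": 0.031},
    {"dx": -0.026, "dy": 0.031},
    {"dx": -0.026, "dy": 0.031},
    {"dx": -0.026, "dy": 0.031},
    {"dx": -0.026, "dy": 0.031},
    {"dx": -0.026, "dy": 0.031},
    {"dx": -0.026, "dy": 0.031},
    {"dx": -0.026, "dy": 0.031}
  ]
}}

```text
$.increments[0]: bad value
```

Call:
{"api": "move_arm", "payload": {
  "increments": [
    {"twist": -0.11},
    {"twist": -0.11},
    {"twist": -0.11},
    {"twist": -0.11},
    {"twist": -0.11},
    {"twist": -0.11},
    {"twist": -0.11},
    {"twist": 0},
    {"twist": 0}
  ]
}}

```text
$.increments[0]: bad value
```

```bash
cat >> h.py <<'E'
def st():
    s=arm.get_state(); print('t',round(s['t'],2),'pos',np.round(s['eef_pos'],4),'rot',np.round(s['ee_rot'],3),'F',np.round(s['force'],1),'w',round(s['width'],4),'g',round(s['gripper_force'],1),'q',np.round(s['q'],2)); return s
def tool(s,target):
    d=R.from_euler('xyz',s['ee_rot']).inv().apply(np.array(target)-s['eef_pos']); print('tool delta',np.round(d,4)); return d
def see(cam,name,names=("adapter","bore_mouth","adapter_center")):
    im=arm.grab_frame(cam); cv2.imwrite(f"pics/{name}.png",im)
    for n in names: print(cam,n,[(np.round(d['position'],3).tolist(),round(d['score'],2)) for d in arm.pinpoint(cam,n)[:4]])
    return im
def blue(im):
    h=cv2.cvtColor(im,cv2.COLOR_BGR2HSV); return cv2.inRange(h,(100,120,40),(125,255,255))
def ray(cam,pix,z):
    i=arm.camera_info(cam); p=(np.array(pix,float)-i['K'][:2,2])/i['K'][0,0]; u=p.copy()
    for _ in range(20): u=p/(1+i['k1']*(u@u))
    E=np.array(i['extrinsics']); d=E[:3,:3]@np.r_[u,1]; o=E[:3,3]; return o+d*(z-o[2])/d[2]
E
python3 - <<'E'
from h import *
st(); see('wrist','w1'); print(np.round(arm.camera_info('wrist')['extrinsics'],3).tolist())
# top flat of blue from the first top picture
im=cv2.imread('pics/top0.png'); m=blue(im); m[:290]=0; m[345:]=0; m[:,:285]=0; m[:,340:]=0
c=max(cv2.findContours(m,0,1)[0],key=cv2.contourArea); r=cv2.minAreaRect(c); print(r)
for p in cv2.boxPoints(r): print(np.round(ray('top',p,0.04),4))
E
```

```text
t 1.3 pos [ 0.2983 -0.6055  0.2922] rot [-3.142  0.    -2.684] F [ 0.3 -0.2 -0.6] w 0.0874 g 0.0 q [-0.82  0.36  0.01 -0.   -1.22 -0.29]
wrist adapter []
wrist bore_mouth []
wrist adapter_center []
[[-0.443, 0.862, 0.246, 0.233], [0.896, 0.426, 0.121, -0.637], [-0.001, 0.274, -0.962, 0.384], [0.0, 0.0, 0.0, 1.0]]
((310.3999938964844, 319.79998779296875), (31.622772216796875, 27.828041076660156), 18.434946060180664)
[0.4362 0.0383 0.04  ]
[0.4865 0.0211 0.04  ]
[ 0.4667 -0.0369  0.04  ]
[ 0.4168 -0.0192  0.04  ]
```

View pics/w1.png

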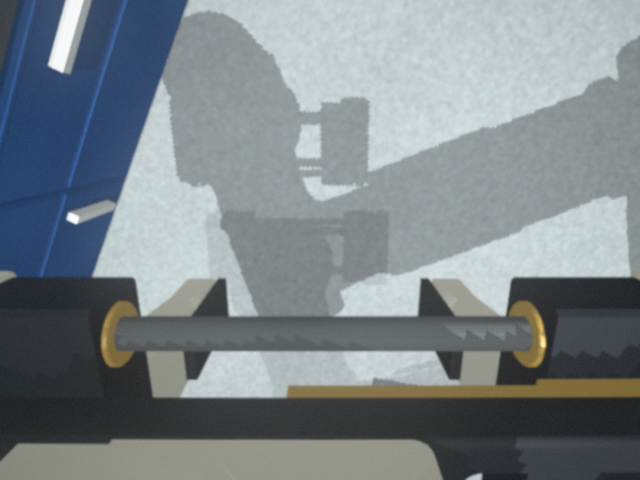

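The wrist camera looks back along the tool's -x and shows both fingers at the bottom of the frame, with no adapter in view yet. The move was refused, so I'll retry with every key given in each row.

Call:
{"api": "move_arm", "payload": {
  "increments": [
    {"jaw": 1, "dx": -0.026, "dy": 0.031, "dz": 0, "twist": 0},
    {"jaw": 1, "dx": -0.026, "dy": 0.031, "dz": 0, "twist": 0},
    {"jaw": 1, "dx": -0.026, "dy": 0.031, "dz": 0, "twist": 0},
    {"jaw": 1, "dx": -0.026, "dy": 0.031, "dz": 0, "twist": 0},
    {"jaw": 1, "dx": -0.026, "dy": 0.031, "dz": 0, "twist": 0},
    {"jaw": 1, "dx": -0.026, "dy": 0.031, "dz": 0, "twist": 0},
    {"jaw": 1, "dx": -0.026, "dy": 0.031, "dz": 0, "twist": 0},
    {"jaw": 1, "dx": -0.026, "dy": 0.031, "dz": 0, "twist": 0},
    {"jaw": 1, "dx": -0.026, "dy": 0.031, "dz": 0, "twist": 0},
    {"jaw": 1, "dx": -0.026, "dy": 0.031, "dz": 0, "twist": 0},
    {"jaw": 1, "dx": -0.026, "dy": 0.031, "dz": 0, "twist": 0},
    {"jaw": 1, "dx": -0.026, "dy": 0.031, "dz": 0, "twist": 0}
  ]
}}

```text
t: 2.5
eef_pos: [0.4137, -0.132, 0.2927]
ee_rot: [-3.141, 0.001, -2.684]
force: [1.2, -0.2, -0.3]
width: 0.0878
gripper_force: 0.0
```

Call:
{"api": "move_arm", "payload": {
  "increments": [
    {"jaw": 1, "dx": 0, "dy": 0, "dz": 0, "twist": -0.11},
    {"jaw": 1, "dx": 0, "dy": 0, "dz": 0, "twist": -0.11},
    {"jaw": 1, "dx": 0, "dy": 0, "dz": 0, "twist": -0.11},
    {"jaw": 1, "dx": 0, "dy": 0, "dz": 0, "twist": -0.11},
    {"jaw": 1, "dx": 0, "dy": 0, "dz": 0, "twist": -0.11},
    {"jaw": 1, "dx": 0, "dy": 0, "dz": 0, "twist": -0.11},
    {"jaw": 1, "dx": 0, "dy": 0, "dz": 0, "twist": -0.11},
    {"jaw": 1, "dx": 0, "dy": 0, "dz": 0, "twist": 0},
    {"jaw": 1, "dx": 0, "dy": 0, "dz": 0, "twist": 0}
  ]
}}

```text
t: 3.25
eef_pos: [0.4137, -0.1339, 0.2923]
ee_rot: [-3.141, 0.0, -1.917]
force: [0.6, -1.1, 0.3]
width: 0.0876
gripper_force: 0.0
```

Run:
```python
from h import *
st(); see('wrist','w2')
```

```text
t 3.25 pos [ 0.4137 -0.1339  0.2923] rot [-3.141  0.    -1.917] F [ 0.6 -1.1  0.3] w 0.0876 g 0.0 q [ 0.14 -0.05 -0.48 -0.   -1.14 -0.49]
wrist adapter [([0.555, -0.019, 0.029], 0.93), ([0.463, 0.033, 0.026], 0.56)]
wrist bore_mouth [([0.441, -0.029, 0.023], 0.96)]
wrist adapter_center [([0.583, -0.04, 0.025], 0.82), ([0.448, -0.002, 0.025], 0.74)]
```

View pics/w2.png

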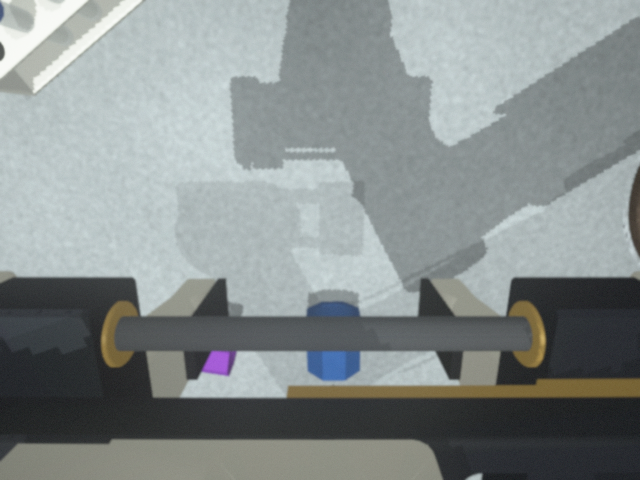

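The picture shows the blue adapter at (333,340) between the fingers, with its -y end at (333,300) seen too edge-on to judge. I'll check the +y end numerically in the side image by comparing the dark area predicted for an 8 mm and a 32 mm floor.

Run:
```python
from h import *
im=cv2.imread('pics/side0.png'); i=arm.camera_info('side'); E=np.linalg.inv(np.array(i['extrinsics']))
u=np.array([-0.0195,-0.0577,0]);u/=np.linalg.norm(u); v=np.array([-u[1],u[0],0]); f=np.array([0.4613,0.0297,0.028])
def proj(P):
    c=P@E[:3,:3].T+E[:3,3]; s=c[:,:2]/c[:,2:]; s=s*(1+i['k1']*(s**2).sum(1,keepdims=True)); return s*i['K'][0,0]+i['K'][:2,2]
a=np.linspace(0,2*np.pi,60)[:,None]
def disc(dep,r):
    m=np.zeros((480*4,640*4),np.uint8); cv2.fillPoly(m,[np.int32(proj(f+u*dep+r*(np.cos(a)*v+np.sin(a)*[0,0,1]))*4)],255); return m>0
big=cv2.resize(im,None,fx=4,fy=4,interpolation=cv2.INTER_CUBIC)
rim=disc(0,.022); dark=(big.max(2)<45)&disc(0,.03)
print('rim',rim.sum(),'dark',dark.sum(),np.argwhere(dark).mean(0)/4,'rimc',np.argwhere(rim).mean(0)/4)
for d in(.008,.032):
    k=rim&disc(d,.022); print(d,k.sum(),np.argwhere(k).mean(0)/4 if k.any() else None)
```

```text
rim 2629 dark 2028 [263.24963018 366.23680966] rimc [265.08263598 366.33349182]
0.008 1837 [264.04041916 367.1687534 ]
0.032 34 [260.72794118 369.41911765]
```

The visible +y end matches the 8 mm recess (2028 px dark, against 1837 predicted for 8 mm and 34 for 32 mm), so it is the foot and the bore is at -y. Next I'll grip near the bore end.

Run:
```python
from h import *
s=st(); tool(s,[0.4459,-0.0158,0.075])
```

```text
t 3.45 pos [ 0.4137 -0.1339  0.2922] rot [-3.142 -0.    -1.916] F [ 0.1  0.9 -0.4] w 0.0873 g 0.0 q [ 0.14 -0.05 -0.48  0.   -1.14 -0.49]
tool delta [-0.122   0.0097  0.2172]
```

Call:
{"api": "move_arm", "payload": {
  "increments": [
    {"jaw": 1, "dx": -0.03, "dy": 0.003, "dz": 0.01, "twist": -0.01},
    {"jaw": 1, "dx": -0.03, "dy": 0.003, "dz": 0.02, "twist": -0.01},
    {"jaw": 1, "dx": -0.03, "dy": 0.002, "dz": 0.02, "twist": 0},
    {"jaw": 1, "dx": -0.032, "dy": 0.002, "dz": 0.02, "twist": 0},
    {"jaw": 1, "dx": 0, "dy": 0, "dz": 0.03, "twist": 0},
    {"jaw": 1, "dx": 0, "dy": 0, "dz": 0.03, "twist": 0},
    {"jaw": 1, "dx": 0, "dy": 0, "dz": 0.03, "twist": 0},
    {"jaw": 1, "dx": 0, "dy": 0, "dz": 0.02, "twist": 0},
    {"jaw": 1, "dx": 0, "dy": 0, "dz": 0, "twist": 0}
  ]
}}

```text
t: 4.2
eef_pos: [0.4416, -0.0159, 0.1087]
ee_rot: [3.136, -0.004, -1.896]
force: [-1.9, -0.7, -0.4]
width: 0.0873
gripper_force: 0.0
```

Run:
```python
from h import *
s=st(); tool(s,[0.4459,-0.0158,0.075]); see('wrist','w3')
```

```text
t 4.2 pos [ 0.4416 -0.0159  0.1087] rot [ 3.136 -0.004 -1.896] F [-1.9 -0.7 -0.4] w 0.0873 g 0.0 q [ 0.41  0.2  -0.72 -0.   -0.66 -0.74]
tool delta [-0.0016 -0.0042  0.0337]
wrist adapter [([0.46, 0.032, 0.027], 0.84)]
wrist bore_mouth [([0.439, -0.03, 0.026], 0.55)]
wrist adapter_center []
```

View pics/w3.png

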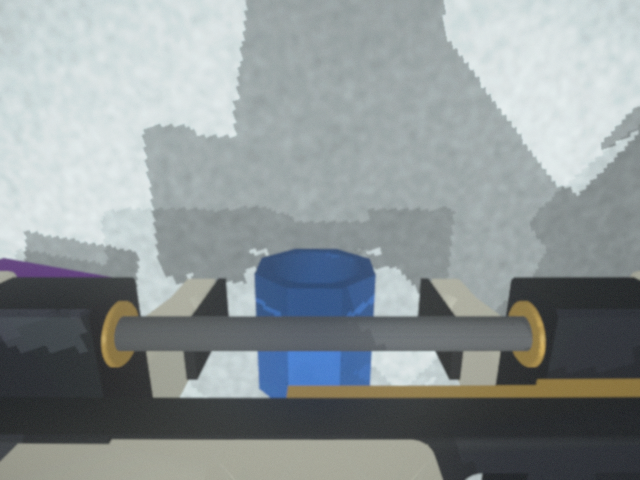

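The wrist picture shows the blue bored end at (315,268), with blue wall going deep inside, so this is the bore, centred between the fingers. Descending and gripping.

Call:
{"api": "move_arm", "payload": {
  "increments": [
    {"jaw": 1, "dx": -0.001, "dy": -0.004, "dz": 0.01, "twist": 0},
    {"jaw": 1, "dx": 0, "dy": 0, "dz": 0.012, "twist": 0},
    {"jaw": 1, "dx": 0, "dy": 0, "dz": 0.01, "twist": 0},
    {"jaw": 1, "dx": 0, "dy": 0, "dz": 0, "twist": 0},
    {"jaw": -1, "dx": 0, "dy": 0, "dz": 0, "twist": 0},
    {"jaw": -1, "dx": 0, "dy": 0, "dz": 0, "twist": 0},
    {"jaw": -1, "dx": 0, "dy": 0, "dz": 0, "twist": 0},
    {"jaw": -1, "dx": 0, "dy": 0, "dz": 0, "twist": 0},
    {"jaw": -1, "dx": 0, "dy": 0, "dz": 0, "twist": 0},
    {"jaw": -1, "dx": 0, "dy": 0, "dz": 0, "twist": 0},
    {"jaw": -1, "dx": 0, "dy": 0, "dz": 0, "twist": 0},
    {"jaw": -1, "dx": 0, "dy": 0, "dz": 0, "twist": 0}
  ],
  "force": 10
}}

```text
t: 5.4
eef_pos: [0.4479, -0.0156, 0.0805]
ee_rot: [-3.142, -0.0, -1.894]
force: [-2.4, 0.6, 7.7]
width: 0.0558
gripper_force: 10.0
```

Call:
{"api": "move_arm", "payload": {
  "increments": [
    {"jaw": -1, "dx": 0, "dy": 0, "dz": 0, "twist": 0}
  ]
}}

```text
t: 5.48
eef_pos: [0.4479, -0.0156, 0.0805]
ee_rot: [3.142, -0.0, -1.894]
force: [-2.1, 0.3, 6.1]
width: 0.0563
gripper_force: 10.0
```

Run:
```python
from h import *
s=st(); im=see('side','s4',("adapter","bore_mouth","bucket"))
cv2.imwrite('pics/c4.png',cv2.resize(im[180:340,260:473],(800,600)))
```

```text
t 5.48 pos [ 0.4479 -0.0156  0.0805] rot [ 3.142 -0.    -1.894] F [-2.1  0.3  6.1] w 0.0563 g 10.0 q [ 0.41  0.25 -0.74  0.   -0.58 -0.73]
side adapter [([0.481, 0.154, 0.03], 0.93), ([0.554, -0.025, 0.03], 0.91)]
side bore_mouth [([0.441, -0.026, 0.028], 0.93), ([0.61, -0.049, 0.029], 0.82), ([0.507, 0.099, 0.028], 0.65)]
side bucket [([0.79, -0.054, -0.002], 0.82)]
```

View pics/c4.png

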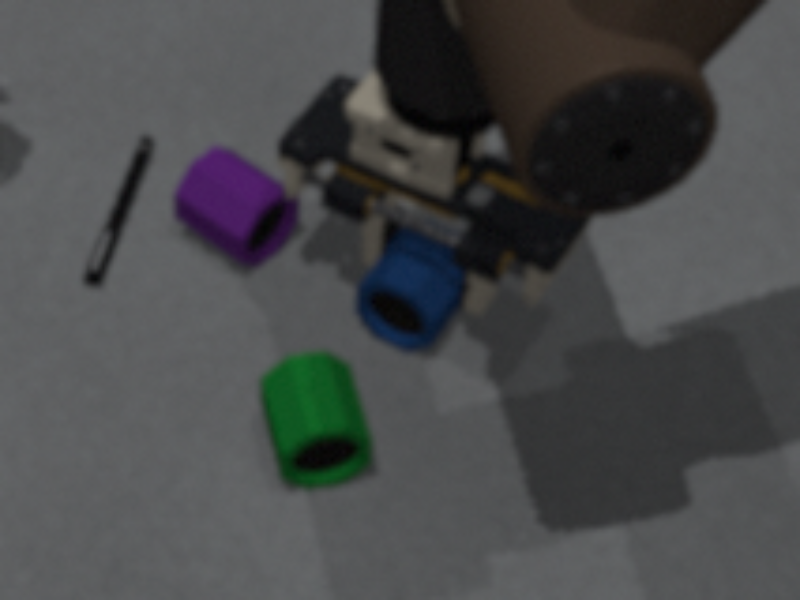

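The crop shows the blue adapter at (410,290) gripped at its bore end, clear of the purple one at (240,205) and the green one at (320,415). I'll lift it and draw it away from the green one, to see whether it swings foot-down by itself.

Call:
{"api": "move_arm", "payload": {
  "increments": [
    {"jaw": -1, "dx": 0, "dy": 0, "dz": -0.01, "twist": 0},
    {"jaw": -1, "dx": 0.01, "dy": 0, "dz": -0.01, "twist": 0},
    {"jaw": -1, "dx": 0.01, "dy": 0, "dz": -0.01, "twist": 0},
    {"jaw": -1, "dx": 0.01, "dy": 0, "dz": -0.01, "twist": 0},
    {"jaw": -1, "dx": 0.01, "dy": 0, "dz": -0.01, "twist": 0},
    {"jaw": -1, "dx": 0, "dy": 0, "dz": 0, "twist": 0},
    {"jaw": -1, "dx": 0, "dy": 0, "dz": 0, "twist": 0},
    {"jaw": -1, "dx": 0, "dy": 0, "dz": 0, "twist": 0}
  ],
  "force": 7
}}

```text
t: 6.35
eef_pos: [0.4352, -0.0534, 0.1298]
ee_rot: [3.141, -0.0, -1.894]
force: [-0.1, 0.8, -2.6]
width: 0.0559
gripper_force: 7.0
```

```bash
cat >> h.py <<'E'
def axis(cam):
    out={}
    for n in ("adapter","bore_mouth"):
        out[n]=[(np.round(d['position'],3).tolist(),round(d['score'],2)) for d in arm.pinpoint(cam,n)]
        print(cam,n,out[n])
E
python3 - <<'E'
from h import *
s=st()
for c in('side','wrist'): cv2.imwrite(f'pics/{c}5.png',arm.grab_frame(c)); axis(c)
E
```

```text
t 6.35 pos [ 0.4352 -0.0534  0.1298] rot [ 3.141 -0.    -1.894] F [-0.1  0.8 -2.6] w 0.0559 g 7.0 q [ 0.33  0.15 -0.71 -0.   -0.71 -0.65]
side adapter [([0.477, 0.153, 0.031], 0.8), ([0.556, -0.023, 0.029], 0.77), ([0.447, -0.009, 0.079], 0.75), ([0.555, -0.387, -0.001], 0.45)]
side bore_mouth [([0.612, -0.05, 0.028], 0.89), ([0.508, 0.099, 0.028], 0.77), ([0.431, -0.066, 0.08], 0.69), ([0.448, -0.01, 0.075], 0.44)]
wrist adapter []
wrist bore_mouth [([0.43, -0.067, 0.076], 0.66)]
```

It is held level at z≈0.08, so friction holds it against swinging. I'll lower it and tip it up in an arc about the foot's lower edge with a light grip.

Call:
{"api": "move_arm", "payload": {
  "increments": [
    {"jaw": -1, "dx": 0.01, "dy": 0, "dz": 0.01, "twist": 0},
    {"jaw": -1, "dx": 0.01, "dy": 0, "dz": 0.01, "twist": 0},
    {"jaw": -1, "dx": 0, "dy": 0, "dz": 0.012, "twist": 0},
    {"jaw": -1, "dx": 0, "dy": 0, "dz": 0.01, "twist": 0},
    {"jaw": -1, "dx": 0, "dy": 0, "dz": 0.008, "twist": 0},
    {"jaw": -1, "dx": 0, "dy": 0, "dz": 0.001, "twist": 0},
    {"jaw": -1, "dx": 0, "dy": 0, "dz": 0, "twist": 0},
    {"jaw": -1, "dx": 0, "dy": 0, "dz": 0, "twist": 0}
  ],
  "force": 7
}}

```text
t: 7.32
eef_pos: [0.4291, -0.0723, 0.0793]
ee_rot: [-3.142, 0.0, -1.894]
force: [-0.4, 0.2, -1.5]
width: 0.0561
gripper_force: 7.0
```

Call:
{"api": "move_arm", "payload": {
  "increments": [
    {"jaw": -1, "dx": 0, "dy": 0, "dz": 0, "twist": 0},
    {"jaw": -1, "dx": -0.0046, "dy": 0, "dz": -0.006, "twist": 0},
    {"jaw": -1, "dx": -0.0053, "dy": 0, "dz": -0.0054, "twist": 0},
    {"jaw": -1, "dx": -0.006, "dy": 0, "dz": -0.0048, "twist": 0},
    {"jaw": -1, "dx": -0.0066, "dy": 0, "dz": -0.0039, "twist": 0},
    {"jaw": -1, "dx": -0.0071, "dy": 0, "dz": -0.003, "twist": 0},
    {"jaw": -1, "dx": -0.0073, "dy": 0, "dz": -0.002, "twist": 0},
    {"jaw": -1, "dx": 0, "dy": 0, "dz": 0, "twist": 0}
  ],
  "force": 3
}}

```text
t: 7.98
eef_pos: [0.4418, -0.0361, 0.105]
ee_rot: [-3.14, 0.001, -1.892]
force: [0.6, -0.1, 1.6]
width: 0.0559
gripper_force: 3.0
```

Run:
```python
from h import *
s=st()
for c in('side','wrist'): cv2.imwrite(f'pics/{c}6.png',arm.grab_frame(c)); axis(c)
im=cv2.imread('pics/side6.png'); w=cv2.imread('pics/wrist6.png')
cv2.imwrite('pics/c6.png',np.hstack([cv2.resize(im[190:330,320:460],(400,400)),cv2.resize(w[180:480,120:520],(400,300)).copy() if 0 else cv2.resize(w[120:420,170:470],(400,400))]))
```

```text
t 7.98 pos [ 0.4418 -0.0361  0.105 ] rot [-3.140e+00  1.000e-03 -1.892e+00] F [ 0.6 -0.1  1.6] w 0.0559 g 3.0 q [ 0.37  0.2  -0.72  0.   -0.64 -0.69]
side adapter [([0.482, 0.153, 0.029], 0.94), ([0.558, -0.026, 0.03], 0.92), ([0.454, -0.002, 0.022], 0.61)]
side bore_mouth [([0.506, 0.098, 0.03], 0.74), ([0.608, -0.053, 0.025], 0.73), ([0.437, -0.045, 0.061], 0.55)]
wrist adapter [([0.456, -0.002, 0.02], 0.65)]
wrist bore_mouth []
```

View pics/c6.png

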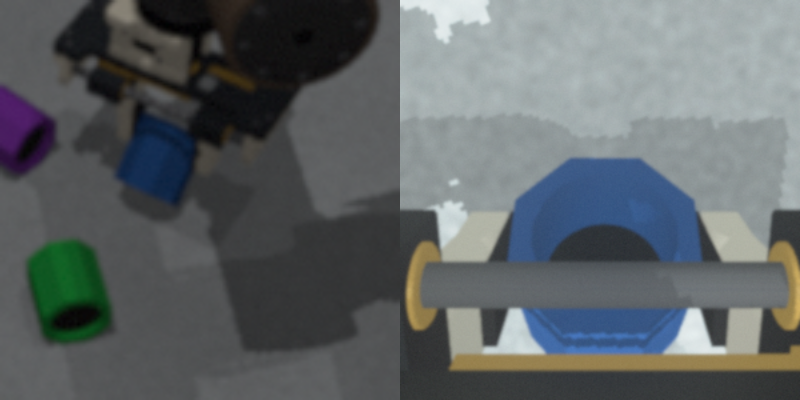

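The adapter is about halfway up. The right half of the crop shows its octagonal rim and the dark cushion inside the bore at (605,255). Continuing the arc.

Call:
{"api": "move_arm", "payload": {
  "increments": [
    {"jaw": -1, "dx": -0.0076, "dy": 0, "dz": -0.0011, "twist": 0},
    {"jaw": -1, "dx": -0.0077, "dy": 0, "dz": 0, "twist": 0},
    {"jaw": -1, "dx": -0.0076, "dy": 0, "dz": 0.001, "twist": 0},
    {"jaw": -1, "dx": -0.0074, "dy": 0, "dz": 0.002, "twist": 0},
    {"jaw": -1, "dx": -0.0071, "dy": 0, "dz": 0.003, "twist": 0},
    {"jaw": -1, "dx": -0.0066, "dy": 0, "dz": 0.0037, "twist": 0},
    {"jaw": -1, "dx": 0, "dy": 0, "dz": 0, "twist": 0}
  ],
  "force": 3
}}

```text
t: 8.87
eef_pos: [0.455, 0.0055, 0.0948]
ee_rot: [3.141, -0.0, -1.893]
force: [0.3, 0.4, -1.4]
width: 0.056
gripper_force: 3.0
```

Run:
```python
from h import *
s=st()
for c in('side','wrist'): cv2.imwrite(f'pics/{c}7.png',arm.grab_frame(c)); axis(c)
```

```text
t 8.87 pos [0.455  0.0055 0.0948] rot [ 3.141 -0.    -1.893] F [ 0.3  0.4 -1.4] w 0.056 g 3.0 q [ 0.45  0.24 -0.71 -0.   -0.62 -0.77]
side adapter [([0.452, 0.008, 0.006], 0.69), ([0.555, -0.025, 0.03], 0.69), ([0.48, 0.153, 0.032], 0.64)]
side bore_mouth [([0.608, -0.052, 0.026], 0.86), ([0.458, 0.007, 0.063], 0.78), ([0.507, 0.099, 0.028], 0.78)]
wrist adapter [([0.456, 0.007, 0.004], 0.67)]
wrist bore_mouth []
```

It is upright (foot z≈0.005, mouth z≈0.063) and still carried slightly. I'll lower it until it seats, release, and rise.

Call:
{"api": "move_arm", "payload": {
  "increments": [
    {"jaw": -1, "dx": 0, "dy": 0, "dz": 0.002, "twist": 0},
    {"jaw": -1, "dx": 0, "dy": 0, "dz": 0.002, "twist": 0},
    {"jaw": -1, "dx": 0, "dy": 0, "dz": 0, "twist": 0},
    {"jaw": -1, "dx": 0, "dy": 0, "dz": 0, "twist": 0}
  ],
  "force": 3
}}

```text
t: 9.5
eef_pos: [0.4548, 0.0042, 0.0916]
ee_rot: [-3.141, 0.0, -1.894]
force: [1.0, 0.7, -0.5]
width: 0.056
gripper_force: 3.0
```

Call:
{"api": "move_arm", "payload": {
  "increments": [
    {"jaw": -1, "dx": 0, "dy": 0, "dz": 0.002, "twist": 0},
    {"jaw": -1, "dx": 0, "dy": 0, "dz": 0.001, "twist": 0},
    {"jaw": -1, "dx": 0, "dy": 0, "dz": 0.001, "twist": 0},
    {"jaw": -1, "dx": 0, "dy": 0, "dz": 0, "twist": 0},
    {"jaw": -1, "dx": 0, "dy": 0, "dz": 0, "twist": 0}
  ],
  "force": 3
}}

```text
t: 9.92
eef_pos: [0.4548, 0.0042, 0.0876]
ee_rot: [-3.141, 0.0, -1.894]
force: [1.5, -0.5, 0.5]
width: 0.0559
gripper_force: 3.0
```

Call:
{"api": "move_arm", "payload": {
  "increments": [
    {"jaw": 0.4, "dx": 0, "dy": 0, "dz": 0, "twist": 0},
    {"jaw": 1, "dx": 0, "dy": 0, "dz": 0, "twist": 0},
    {"jaw": 1, "dx": 0, "dy": 0, "dz": 0, "twist": 0},
    {"jaw": 1, "dx": 0, "dy": 0, "dz": 0, "twist": 0},
    {"jaw": 1, "dx": 0, "dy": 0, "dz": 0, "twist": 0},
    {"jaw": 1, "dx": 0, "dy": 0, "dz": -0.02, "twist": 0},
    {"jaw": 1, "dx": 0, "dy": 0, "dz": -0.03, "twist": 0},
    {"jaw": 1, "dx": 0, "dy": 0, "dz": -0.03, "twist": 0},
    {"jaw": 1, "dx": 0.03, "dy": 0, "dz": 0, "twist": 0},
    {"jaw": 1, "dx": 0.03, "dy": 0, "dz": 0, "twist": 0},
    {"jaw": 1, "dx": 0, "dy": 0, "dz": 0, "twist": 0}
  ]
}}

```text
t: 10.83
eef_pos: [0.4334, -0.0551, 0.1679]
ee_rot: [3.141, 0.0, -1.895]
force: [-0.7, 0.5, -0.9]
width: 0.0877
gripper_force: 0.0
```

Run:
```python
from h import *
s=st()
for c in('side','top','wrist'): cv2.imwrite(f'pics/{c}8.png',arm.grab_frame(c)); axis(c)
im=cv2.imread('pics/side8.png'); w=cv2.imread('pics/wrist8.png')
cv2.imwrite('pics/c8.png',np.hstack([cv2.resize(im[190:330,320:460],(400,400)),cv2.resize(w,(400,400))]))
```

```text
t 10.83 pos [ 0.4334 -0.0551  0.1679] rot [ 3.141  0.    -1.895] F [-0.7  0.5 -0.9] w 0.0877 g 0.0 q [ 0.33  0.09 -0.66 -0.   -0.82 -0.65]
side adapter [([0.479, 0.155, 0.028], 0.88), ([0.554, -0.023, 0.026], 0.82), ([0.452, 0.004, 0.004], 0.78), ([0.789, -0.052, 0.0], 0.73)]
side bore_mouth [([0.609, -0.052, 0.03], 0.77), ([0.455, 0.009, 0.065], 0.66), ([0.506, 0.097, 0.031], 0.55)]
top adapter [([0.483, 0.151, 0.028], 0.9), ([0.456, 0.006, -0.002], 0.59), ([0.552, -0.024, 0.031], 0.57)]
top bore_mouth [([0.607, -0.053, 0.031], 0.85), ([0.508, 0.098, 0.029], 0.81), ([0.458, 0.005, 0.063], 0.47)]
wrist adapter [([0.457, 0.007, -0.001], 0.71)]
wrist bore_mouth [([0.453, 0.007, 0.06], 0.76)]
```

View pics/c8.png

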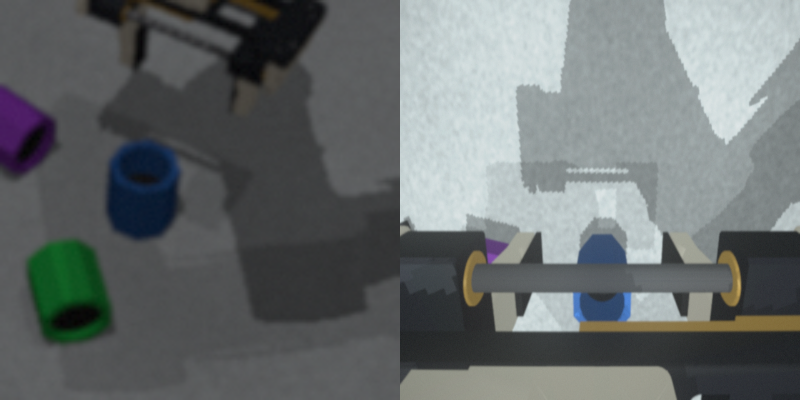

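The adapter stands bore up at side crop (143,175), with its centre at about (0.455, 0.0065). The closed fingers measure about 42 x 19 mm, so their diagonal exceeds the 44 mm bore. I'll therefore press with one fingertip centred in the bore, jaws at 50 mm, and the other finger outside on the robot's side.

Run:
```python
from h import *
s=st(); Rm=R.from_euler('xyz',s['ee_rot']).as_matrix(); ty=Rm[:,1]; b=np.array([.455,.0065,0]); t=b+.0355*ty; t[2]=s['eef_pos'][2]; print(ty,t); tool(s,t)
```

```text
t 11.28 pos [ 0.4358 -0.0522  0.1675] rot [ 3.141 -0.    -1.893] F [ 0.2 -0.1  0.2] w 0.0874 g 0.0 q [ 0.33  0.1  -0.66  0.   -0.82 -0.66]
[-9.48567240e-01  3.16575546e-01  3.39529584e-04] [0.42132586 0.01773843 0.16746653]
tool delta [-0.0617  0.0358 -0.    ]
```

Call:
{"api": "move_arm", "payload": {
  "increments": [
    {"jaw": 0.136, "dx": -0.02, "dy": 0.012, "dz": 0, "twist": 0},
    {"jaw": 0.136, "dx": -0.02, "dy": 0.012, "dz": 0, "twist": 0},
    {"jaw": 0.136, "dx": -0.02, "dy": 0.012, "dz": 0, "twist": 0},
    {"jaw": 0.136, "dx": 0, "dy": 0, "dz": 0, "twist": 0},
    {"jaw": 0.136, "dx": 0, "dy": 0, "dz": 0, "twist": 0},
    {"jaw": 0.136, "dx": 0, "dy": 0, "dz": 0, "twist": 0},
    {"jaw": 0.136, "dx": 0, "dy": 0, "dz": 0.01, "twist": 0},
    {"jaw": 0.136, "dx": 0, "dy": 0, "dz": 0.01, "twist": 0},
    {"jaw": 0.136, "dx": 0, "dy": 0, "dz": 0.01, "twist": 0},
    {"jaw": 0.136, "dx": 0, "dy": 0, "dz": 0, "twist": 0},
    {"jaw": 0.136, "dx": 0, "dy": 0, "dz": 0, "twist": 0}
  ]
}}

```text
t: 12.2
eef_pos: [0.4203, 0.015, 0.1374]
ee_rot: [3.141, -0.001, -1.895]
force: [-0.4, -0.3, -0.1]
width: 0.0497
gripper_force: 0.0
```

Run:
```python
from h import *
s=st(); Rm=R.from_euler('xyz',s['ee_rot']).as_matrix(); t=np.array([.455,.0065,0])+(s['width']/2+.0105)*Rm[:,1]; t[2]=s['eef_pos'][2]; tool(s,t)
for c in('side','wrist'): cv2.imwrite(f'pics/{c}9.png',arm.grab_frame(c)); axis(c)
im=cv2.imread('pics/side9.png'); w=cv2.imread('pics/wrist9.png')
cv2.imwrite('pics/c9.png',np.hstack([cv2.resize(im[190:330,320:460],(400,400)),cv2.resize(w[180:480,120:520],(400,400))]))
```

```text
t 12.2 pos [0.4203 0.015  0.1374] rot [ 3.141e+00 -1.000e-03 -1.895e+00] F [-0.4 -0.3 -0.1] w 0.0497 g 0.0 q [ 0.51  0.11 -0.73  0.   -0.73 -0.83]
tool delta [-0.003  -0.0002 -0.    ]
side adapter [([0.482, 0.152, 0.027], 0.86), ([0.452, 0.006, 0.002], 0.71), ([0.556, -0.024, 0.03], 0.63)]
side bore_mouth [([0.454, 0.006, 0.065], 0.97), ([0.609, -0.053, 0.032], 0.76), ([0.507, 0.1, 0.029], 0.61)]
wrist adapter [([0.456, 0.005, -0.0], 0.72), ([0.558, -0.018, 0.032], 0.72)]
wrist bore_mouth []
```

View pics/c9.png

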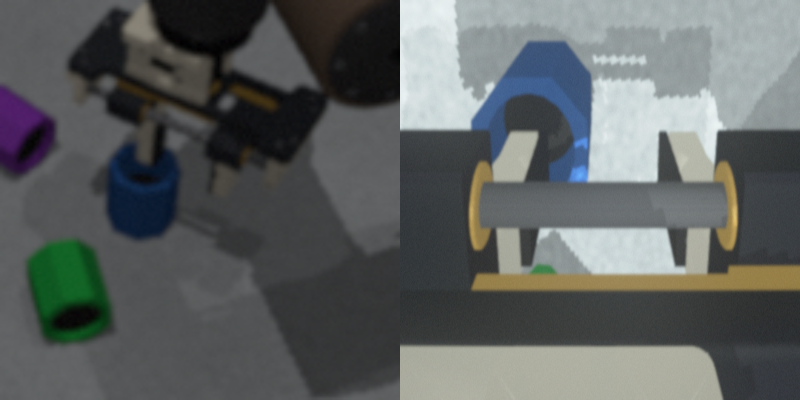

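In the left half the inner finger hangs right over the bore at (150,165), and the other finger is clear outside at (220,180). Going down into the bore.

Call:
{"api": "move_arm", "payload": {
  "increments": [
    {"jaw": 0.136, "dx": -0.002, "dy": 0, "dz": 0.006, "twist": 0},
    {"jaw": 0.136, "dx": 0, "dy": 0, "dz": 0.008, "twist": 0},
    {"jaw": 0.136, "dx": 0, "dy": 0, "dz": 0.008, "twist": 0},
    {"jaw": 0.136, "dx": 0, "dy": 0, "dz": 0.008, "twist": 0},
    {"jaw": 0.136, "dx": 0, "dy": 0, "dz": 0.006, "twist": 0},
    {"jaw": 0.136, "dx": 0, "dy": 0, "dz": 0, "twist": 0},
    {"jaw": 0.136, "dx": 0, "dy": 0, "dz": 0, "twist": 0}
  ]
}}

```text
t: 13.08
eef_pos: [0.4208, 0.0174, 0.101]
ee_rot: [3.14, -0.001, -1.894]
force: [-0.3, -0.4, 0.9]
width: 0.0499
gripper_force: 0.0
```

Call:
{"api": "move_arm", "payload": {
  "increments": [
    {"jaw": 0.136, "dx": 0, "dy": 0, "dz": 0.002, "twist": 0},
    {"jaw": 0.136, "dx": 0, "dy": 0, "dz": 0.002, "twist": 0},
    {"jaw": 0.136, "dx": 0, "dy": 0, "dz": 0.001, "twist": 0},
    {"jaw": 0.136, "dx": 0, "dy": 0, "dz": 0, "twist": 0},
    {"jaw": 0.136, "dx": 0, "dy": 0, "dz": 0, "twist": 0}
  ]
}}

```text
t: 13.5
eef_pos: [0.4212, 0.0176, 0.0967]
ee_rot: [-3.141, 0.0, -1.894]
force: [1.6, -0.4, -0.3]
width: 0.0497
gripper_force: 0.0
```

Call:
{"api": "move_arm", "payload": {
  "increments": [
    {"jaw": 0.136, "dx": 0, "dy": 0, "dz": 0.001, "twist": 0},
    {"jaw": 0.136, "dx": 0, "dy": 0, "dz": 0.001, "twist": 0},
    {"jaw": 0.136, "dx": 0, "dy": 0, "dz": 0.001, "twist": 0},
    {"jaw": 0.136, "dx": 0, "dy": 0, "dz": 0, "twist": 0},
    {"jaw": 0.136, "dx": 0, "dy": 0, "dz": 0, "twist": 0}
  ]
}}

```text
t: 13.92
eef_pos: [0.4213, 0.0177, 0.0938]
ee_rot: [-3.141, 0.0, -1.894]
force: [0.2, -0.8, 3.7]
width: 0.0497
gripper_force: 1.5
```

Call:
{"api": "move_arm", "payload": {
  "increments": [
    {"jaw": 0.136, "dx": 0, "dy": 0, "dz": 0.001, "twist": 0},
    {"jaw": 0.136, "dx": 0, "dy": 0, "dz": 0, "twist": 0},
    {"jaw": 0.136, "dx": 0, "dy": 0, "dz": 0, "twist": 0},
    {"jaw": 0.136, "dx": 0, "dy": 0, "dz": 0, "twist": 0}
  ]
}}

```text
t: 14.25
eef_pos: [0.4213, 0.0177, 0.0928]
ee_rot: [-3.141, 0.0, -1.894]
force: [-0.0, -1.1, 4.4]
width: 0.0497
gripper_force: 2.2
```

Run:
```python
from h import *
st(); cv2.imwrite('pics/side10.png',arm.grab_frame('side')); axis('side'); st()
```

```text
t 14.25 pos [0.4213 0.0177 0.0928] rot [-3.141  0.    -1.894] F [-0.  -1.1  4.4] w 0.0497 g 2.2 q [ 0.51  0.19 -0.78  0.   -0.59 -0.84]
side adapter [([0.479, 0.157, 0.03], 0.87), ([0.555, -0.023, 0.028], 0.74), ([0.453, 0.004, 0.004], 0.72)]
side bore_mouth [([0.51, 0.098, 0.03], 0.89), ([0.455, 0.007, 0.063], 0.83), ([0.607, -0.052, 0.028], 0.78)]
t 14.4 pos [0.4213 0.0176 0.0927] rot [-3.141  0.    -1.894] F [-0.4 -0.7  5. ] w 0.0497 g 2.3 q [ 0.51  0.19 -0.78  0.   -0.59 -0.84]
```

The force climbs gradually to about 4.5–5 N over roughly 3 mm, with the tip at z≈0.027 against a resting surface at 0.030. That is the cushion giving at about 1.5 N/mm. Now I'll withdraw, open, centre over the adapter and grip it.

Call:
{"api": "move_arm", "payload": {
  "increments": [
    {"jaw": 0.136, "dx": 0, "dy": 0, "dz": -0.01, "twist": 0},
    {"jaw": 0.136, "dx": 0, "dy": 0, "dz": -0.02, "twist": 0},
    {"jaw": 0.136, "dx": 0, "dy": 0, "dz": -0.025, "twist": 0},
    {"jaw": 0.136, "dx": 0, "dy": 0, "dz": -0.01, "twist": 0},
    {"jaw": 1, "dx": 0, "dy": 0, "dz": 0, "twist": 0},
    {"jaw": 1, "dx": 0, "dy": -0.018, "dz": 0, "twist": 0},
    {"jaw": 1, "dx": 0, "dy": -0.0175, "dz": 0, "twist": 0},
    {"jaw": 1, "dx": 0, "dy": 0, "dz": 0, "twist": 0},
    {"jaw": 1, "dx": 0, "dy": 0, "dz": 0, "twist": 0},
    {"jaw": 1, "dx": 0, "dy": 0, "dz": 0, "twist": 0}
  ]
}}

```text
t: 15.23
eef_pos: [0.4538, 0.006, 0.1566]
ee_rot: [3.14, -0.001, -1.895]
force: [0.5, 0.2, -0.1]
width: 0.0839
gripper_force: 0.0
```

Run:
```python
from h import *
s=st(); 
for c in('side','wrist','top'): cv2.imwrite(f'pics/{c}11.png',arm.grab_frame(c)); axis(c)
tool(s,[.455,.0065,.087])
```

```text
t 15.23 pos [0.4538 0.006  0.1566] rot [ 3.140e+00 -1.000e-03 -1.895e+00] F [ 0.5  0.2 -0.1] w 0.0839 g 0.0 q [ 0.45  0.14 -0.64 -0.   -0.79 -0.77]
side adapter [([0.555, -0.028, 0.03], 0.94), ([0.455, 0.004, 0.001], 0.77), ([0.478, 0.156, 0.029], 0.67)]
side bore_mouth [([0.612, -0.05, 0.027], 0.69), ([0.506, 0.098, 0.031], 0.63)]
wrist adapter [([0.557, -0.018, 0.029], 0.95), ([0.455, 0.007, -0.001], 0.86), ([0.455, 0.004, 0.059], 0.6)]
wrist bore_mouth [([0.608, -0.056, 0.027], 0.82), ([0.455, 0.007, 0.058], 0.73), ([0.51, 0.099, 0.026], 0.73)]
top adapter [([0.553, -0.026, 0.029], 0.75)]
top bore_mouth [([0.604, -0.053, 0.032], 0.81), ([0.504, 0.096, 0.029], 0.76), ([0.661, -0.042, -0.001], 0.18)]
tool delta [-0.001  -0.0011  0.0696]
```

Call:
{"api": "move_arm", "payload": {
  "increments": [
    {"jaw": 1, "dx": -0.001, "dy": -0.001, "dz": 0.015, "twist": 0},
    {"jaw": 1, "dx": 0, "dy": 0, "dz": 0.02, "twist": 0},
    {"jaw": 1, "dx": 0, "dy": 0, "dz": 0.02, "twist": 0},
    {"jaw": 1, "dx": 0, "dy": 0, "dz": 0.014, "twist": 0},
    {"jaw": 1, "dx": 0, "dy": 0, "dz": 0, "twist": 0},
    {"jaw": -1, "dx": 0, "dy": 0, "dz": 0, "twist": 0},
    {"jaw": -1, "dx": 0, "dy": 0, "dz": 0, "twist": 0},
    {"jaw": -1, "dx": 0, "dy": 0, "dz": 0, "twist": 0},
    {"jaw": -1, "dx": 0, "dy": 0, "dz": 0, "twist": 0},
    {"jaw": -1, "dx": 0, "dy": 0, "dz": 0, "twist": 0},
    {"jaw": -1, "dx": 0, "dy": 0, "dz": 0, "twist": 0},
    {"jaw": -1, "dx": 0, "dy": 0, "dz": 0, "twist": 0}
  ],
  "force": 25
}}

```text
t: 16.68
eef_pos: [0.4563, 0.0071, 0.0893]
ee_rot: [-3.141, 0.001, -1.894]
force: [-1.5, 1.4, 7.3]
width: 0.0552
gripper_force: 25.0
```

Call:
{"api": "move_arm", "payload": {
  "increments": [
    {"jaw": -1, "dx": 0, "dy": 0, "dz": 0, "twist": 0},
    {"jaw": -1, "dx": 0, "dy": 0, "dz": -0.005, "twist": 0},
    {"jaw": -1, "dx": 0, "dy": 0, "dz": -0.01, "twist": 0},
    {"jaw": -1, "dx": 0, "dy": 0, "dz": -0.015, "twist": 0},
    {"jaw": -1, "dx": 0, "dy": 0, "dz": -0.02, "twist": 0},
    {"jaw": -1, "dx": 0, "dy": 0, "dz": -0.02, "twist": 0},
    {"jaw": -1, "dx": 0, "dy": 0, "dz": -0.02, "twist": 0},
    {"jaw": -1, "dx": 0, "dy": 0, "dz": -0.02, "twist": 0},
    {"jaw": -1, "dx": 0, "dy": 0, "dz": -0.02, "twist": 0},
    {"jaw": -1, "dx": 0, "dy": 0, "dz": -0.015, "twist": 0},
    {"jaw": -1, "dx": 0, "dy": 0, "dz": -0.01, "twist": 0},
    {"jaw": -1, "dx": 0, "dy": 0, "dz": 0, "twist": 0}
  ],
  "force": 25
}}

```text
t: 17.68
eef_pos: [0.4567, 0.0071, 0.2457]
ee_rot: [-3.139, 0.002, -1.894]
force: [0.8, 0.9, -2.2]
width: 0.0563
gripper_force: 25.0
```

Run:
```python
from h import *
s=st()
for c in('side','wrist','top'): cv2.imwrite(f'pics/{c}12.png',arm.grab_frame(c)); axis(c)
for n in("marker","bucket","tube_rack","reagent_bottle"): print(n,[np.round(d['position'],3).tolist() for d in arm.pinpoint('side',n)[:1]])
im=cv2.imread('pics/side12.png'); w=cv2.imread('pics/wrist12.png')
cv2.imwrite('pics/c12.png',np.hstack([cv2.resize(im[130:330,220:420],(400,400)),cv2.resize(w[180:480,120:520],(400,400))]))
```

```text
t 17.68 pos [0.4567 0.0071 0.2457] rot [-3.139e+00  2.000e-03 -1.894e+00] F [ 0.8  0.9 -2.2] w 0.0563 g 25.0 q [ 0.45  0.03 -0.52  0.   -1.02 -0.77]
side adapter [([0.556, -0.027, 0.031], 0.87), ([0.48, 0.156, 0.03], 0.62)]
side bore_mouth [([0.609, -0.05, 0.027], 0.91), ([0.509, 0.101, 0.03], 0.7), ([0.457, 0.007, 0.217], 0.6)]
wrist adapter [([0.559, -0.021, 0.028], 0.82), ([0.456, 0.004, 0.153], 0.73)]
wrist bore_mouth [([0.608, -0.055, 0.028], 0.87)]
top adapter []
top bore_mouth [([0.607, -0.056, 0.029], 0.54)]
marker [[0.666, -0.038, -0.006]]
bucket [[0.455, 0.008, 0.158]]
tube_rack [[0.556, -0.388, 0.002]]
reagent_bottle [[0.562, 0.387, 0.001]]
```

View pics/c12.png

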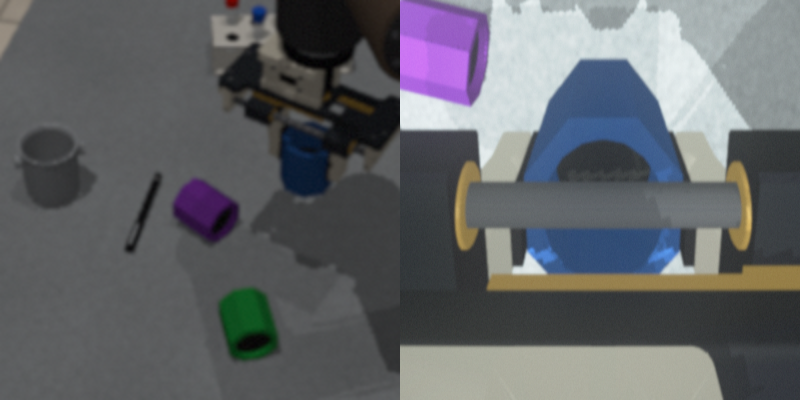

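The adapter is held bore up and level, with the foot at z≈0.155 and the mouth at 0.217 directly above it. The neighbours are undisturbed: bucket at (50,165), pen at (145,212). I'll let it settle and hand in.

Call:
{"api": "move_arm", "payload": {
  "increments": [
    {"jaw": -1, "dx": 0, "dy": 0, "dz": 0, "twist": 0},
    {"jaw": -1, "dx": 0, "dy": 0, "dz": 0, "twist": 0},
    {"jaw": -1, "dx": 0, "dy": 0, "dz": 0, "twist": 0}
  ],
  "force": 25
}}

```text
t: 18.58
eef_pos: [0.456, 0.007, 0.2437]
ee_rot: [-3.142, 0.0, -1.894]
force: [-0.2, 0.4, -1.9]
width: 0.0558
gripper_force: 25.0
```

```bash
python3 -c "
from h import *
st(); print(arm.job_done())"
```

```text
t 18.58 pos [0.456  0.007  0.2437] rot [-3.142  0.    -1.894] F [-0.2  0.4 -1.9] w 0.0558 g 25.0 q [ 0.45  0.03 -0.52 -0.   -1.02 -0.77]
the job is handed in; nothing more can be done
None
```

I stood the blue adapter bore up, pressed its cushion in about 3 mm at roughly 4.5–5 N (with one fingertip, as both closed would not fit the bore), and handed in at 18.6 s while holding it level about 15 cm above the bench; the bottle, rack, bucket and pen showed no sign of being disturbed.

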